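# Ready the work lamp for charging

## Task

Get the work floodlight that lies face down on the table ready to be put on charge: put the flat brush that lies across its back down in the long empty compartment of the wooden paint box, slide the lamp's switch over to its other end (off), and swing the larger of its two pivoting steel covers fully aside so that the charge socket is clear. Leave the small cover shut and do not disturb the bottles, can, tin, jar and scraper around.

Things in the scene. Friction and masses are not known exactly. Their poses are not given: they have to be found in the camera images.
- lamp: Rechargeable work floodlight, heavy, fixed, lying on its glass; origin under its centre on the table, z up; all deck positions below are in its axes. Housing 180 (x) by 220 (y) mm; a tube stand folded low round it to x = 120, y = +-126 mm; clamp knobs at x = 0 out to y = +-140 mm, up to 47 mm high. On its back a battery box: its flat top is the deck, 70 mm above the table
- lamp_deck (a point): Centre of the deck, (0, 0, 70) mm in the lamp's axes; deck 134 (x) by 190 (y) mm. Along its long edges stand rubber guard rails 14 mm wide, 186 mm long (y), 20 mm high (tops 90 mm above the table), inner faces at x = +-59 mm. Between them: the charge cover (y > 0), the switch near (26, -60) mm and the small USB cover near (-26, -65) mm
- charge_socket (a point): Centre of the round charge socket, 29 mm wide, on the deck at (22, 46) mm; hidden under the charge cover at the start; fixed to the lamp
- charge_cover (a joint): Angle of the large steel cover about its upright pivot screw, rad: 0 shut over the socket, pointing from the pivot along the lamp's +y; opens anticlockwise seen from above (at 1.57 it points along the lamp's -x) to a stop at 1.75. Turns stiffly (about 2 N at the lip), no spring, stays where left. May start up to 0.3 ajar
- charge_cover_pivot (a point): On the large cover's pivot axis at its top face, 6.5 mm above the deck, at (22, 8) mm; turns with the cover, its y pointing from pivot to lip. The cover is a flat teardrop 3.5 mm thick: boss of 11 mm radius with a low screw head (9 mm above the deck) at the pivot, disc of 18 mm radius centred 38 mm out, then a tongue 16 mm wide ending 67 mm out
- charge_cover_lip (a point): Foot of the large cover's upright lip, the ridge to push on: at its middle, on the cover's top face, 59 mm from the pivot, turning with the cover (y radial). The lip is 4 mm thick, 16 mm long radially (51 to 67 mm from the pivot) and 8.5 mm high, top 15 mm above the deck
- lamp_switch (a joint): Travel of the flush slide switch along the lamp's +y, m: 0 = on (as found), 0.012 = off, the end nearer the charge cover. An over-centre spring holds it at either end: it takes about 5 N to start, less and less to the middle, and past the middle it snaps over by itself
- switch_ridge (a point): Middle of the foot of the switch's ridge, moving with the switch. The slider's flat top is 1.5 mm above the deck; the ridge on it is 17 mm wide (lamp x), 4 mm thick (lamp y) and 6.5 mm high, top 8 mm above the deck. Axes as the lamp's
- usb_cover (a joint): Angle of the small steel cover about its pivot screw at (-26, -80) mm, rad: 0 shut, pointing along the lamp's +y; opens anticlockwise. 37 mm long from the pivot, disc 21 mm wide, its own lip 10 mm long and 4 mm thick, top 15 mm above the deck. It must stay shut
- brush: Flat paint brush, 200 mm long along its x, about 70 g, lying across both guard rails roughly along the lamp's x; origin at the middle of its flat underside (90 mm above the table at the start), z up. Handle x = -100 to +25 mm, 12 mm thick, 18 mm wide from -45 to +25, 22 mm behind; steel ferrule to +52 mm, 38 mm wide, 14 mm thick; stiff bristles 36 mm wide to +100. Balances near x = +8 mm
- paint_box: Open wooden paint box, fixed, 290 (x) by 204 (y) mm, walls 58 mm high and 8 mm thick, inner floor 6 mm above the table; origin at the centre of its underside. A lengthwise partition at y = -19 mm (6 mm thick, 54 mm high): on its +y side the long brush compartment, on its -y side three compartments each with a bottle
- brush_bay (a point): Centre of the floor of the long empty brush compartment of the paint box, at (0, 39) mm from the box's centre, 6 mm above the table; x along the compartment. Inside it is 274 mm long (x), 110 mm wide (y) and 48 to 52 mm deep
- bottle_a: Small paint bottle, 34 mm wide, 62 mm high, standing in a bottle compartment of the box (top 68 mm above the table); origin at its foot. Leave it alone
- bottle_b: As bottle_a, in the middle bottle compartment
- bottle_c: As bottle_a, in the last bottle compartment
- spray_can: Spray can standing on the table between lamp and robot, 52 mm wide, 155 mm high; origin at its foot. Leave it alone
- brush_jar: Glass jar of brushes beyond the lamp and the box, 76 mm wide, jar 95 mm high, brushes splayed up to 205 mm height and 55 mm out from its axis; origin at its foot. Leave it alone
- paint_tin: Paint tin, 90 mm wide, 98 mm high, at the left of the table; origin at its foot. Leave it alone
- scraper: Scraper 210 mm long, lying flat at the right of the table; origin at the middle of its underside. Leave it alone
Mind the look-alikes: they are no part of the job. What is shaped like the brush but orange or turquoise is not meant.

How it is judged (in metres and radians):
At the end, for the whole second after the job is handed in: Large cover open beyond 1.25 rad, switch at its off end (over 10 of 12 mm), small cover shut (under 0.2 rad), brush at rest in the long compartment: level within 0.15 rad, its middle within 60 mm along, 55 mm across and 28 mm above the middle of the floor (value of joint charge_cover above 1.25 rad and value of joint lamp_switch above 0.01 m and value of joint usb_cover below 0.2 rad and x of brush in the frame of brush_bay between -0.06 and 0.06 m and y of brush in the frame of brush_bay between -0.055 and 0.055 m and z of brush in the frame of brush_bay between -0.003 and 0.028 m and angle between brush's own x axis and vertical between 1.42 and 1.72 rad and linear speed of brush below 0.02 m/s); the robot touches nothing.
It fails at once if the small cover is pushed open (more than 0.3 rad) (value of joint usb_cover above 0.3 rad).
It fails at once if a bottle in the paint box is shifted by more than 25 mm, or the can, jar, tin or scraper by more than 30 mm (distance of any of bottle_a, bottle_b, bottle_c from where it was at the start of the episode above 0.025 m or distance of any of spray_can, brush_jar, paint_tin, scraper from where it was at the start of the episode above 0.03 m).
It fails at once if a bottle, the can, the jar or the tin is tipped by more than 0.4 rad (angle between any of bottle_a, bottle_b, bottle_c, spray_can, brush_jar, paint_tin's own z axis and vertical above 0.4 rad).
It also fails if it takes over 66 s, if anything falls off the work surface, if the arm or the gripper's body presses on something with over 40 N, if the wrist force passes 120 N, or if a joint passes its speed limit or range.

## Robot

A 6-joint arm with a two-finger parallel gripper is mounted at the origin on the work surface. World frame = base frame: x ahead of the robot, y to its left, z up, the work surface at z = 0. Lengths are in mm, angles in rad, forces in N, time in s.
With the tool pointing down it reaches from about 250 to 775 mm from the base axis. Payload 8.9 kg.
Tool frame: the origin (TCP) lies at the very end of the fingers, on their centre line; the grasp point (between the pads) lies 19 mm behind it; z points along the fingers, y is the line along which they close (so a half turn about z gives the same grasp; the last joint's range is limited). The gripper opens to 85 mm and grips with 20 to 120 N. Pads are 22 mm wide; open, the fingers measure 114 mm over their backs; the gripper's body (76 mm by 85 mm) begins 54 mm behind the grasp point. The pads swing forward as they close: fully open they stand 13 mm farther back than shut.
Start: joints at [1.169, 0.291, -0.153, 1.127, 0, 1.431], TCP at [136.381, 506.975, 204.005] pointing down, gripper open.
Joint ranges: [-2.52, 2.52], [-0.91, 1.74], [-1.3, 1.37], [-1.96, 2.02], [-1.52, 1.47], [-3.14, 3.14]. Speed limits (rad/s): [2.22, 2.22, 2.79, 3.14, 3.14, 3.14].

## Interface

Orientations are given as a unit quaternion [x, y, z, w].
In Python, from cell import * gives the robot as it stands.
- The arm moves only by the tool drive_tool, never from a script. Its argument "moves" is a list that holds one entry, the list of rows, each a list of 5 numbers: the shift along the tool's x, y, z scaled (see below), then the turn about the tool's z scaled (see below), then the opening, from -1 (shut) to 1 (fully open). A call has 1 to 20 rows; each row is the pose to reach, as a shift and turn from the pose commanded when the call began, along the tool's axes at that moment, turning the shorter way round; what a row does not reach only later rows make up. The controller multiplies each number of a shift by 0.15 m and each number of a turn by 180 degrees. A row lasts 1/10 s, in which the tool goes at most 50 mm and 8.59 degrees, less where a joint would pass 70% of its speed; a pose out of reach is approached as far as the arm can. A call with a number of a shift or a turn outside -1 to 1 is refused whole. A call with a gripper value outside its range is refused whole. The fingers move at their own pace and stop on an object; "force" is the grip in N (left out, the last holds). Time passes only in rows, so rows that repeat a pose let the fingers close. It gives the time, the measured TCP pose, the force, the opening and the grip force at its end, in the units of the state.
- observe(): the state, without advancing time (a new reading comes with each control period).
- get_image(name): name is "scene" or "top"; returns a dict with "image" (480x640x3 uint8, blue, green, red), "z_map" (480x640 float32, mm along the optical axis (not along the pixel's ray), 0 where there is no reading), "mtx" (3x3 intrinsics, pixels), "pose" (4x4, takes a point from camera to world coordinates). Camera axes: x right, y down, z forward; pixel columns grow to the right and rows downward; lengths in mm; the calibration is good to about 2 mm. A picture is of the moment at which its call begins.
- hand_in(): hands the job in; it is judged then, once.
The state is a dict: "clock": time; "joint_pos": joint angles; "dq": joint speeds; "joint_torque": joint torques, N m; "tcp_pos": TCP position; "eef_rot": TCP orientation; "contact_force": force on the tool from outside, world axes, zero at the start; "torque": the same for the moment, N m; "grip_width": finger opening in mm; "finger_force": force on a finger pad.
Only numpy, scipy, OpenCV 4.12 (cv2) and the standard library are available. Lean on these libraries where they do the work, as an engineer would, in place of code of your own. Each camera call takes 0.05 s, during which the arm holds its last target. There are 200 camera calls.

## Working session

There is one attempt and no reset: what is moved stays moved. The work goes in short steps, Python scripts to look and compute and a tool call to move; the robot and the scene stay as the last step left them, time stands still between calls to the robot, and variables do not carry over. Pictures are saved under pics/ and viewed, at most 10 in all, crops included, and the job is handed in when it is done.

Besides the shell and the picture viewer there is one more tool, called after "Emit:" by a JSON object that holds its "api" and its "payload", one argument or row to a line. drive_tool: Moves the arm, as the interface text tells. Shifts and turns lie within -1 to 1; 1 stands for 0.15 m of shift or 180 degrees of turn. Its arguments: {"type":"object","properties":{"moves":{"type":"array","items":{"type":"array","items":{"type":"array","items":{"type":"number","minimum":-1,"maximum":1}}}},"force":{"type":"number"}},"required":["moves"]}

```bash
mkdir -p pics; cat > h.py <<'E'
from cell import *
import numpy as np, cv2
def world(g,u,v):
    z=g["z_map"][int(v),int(u)]; return ray(g,u,v,zc=z)
def ray(g,u,v,h=None,zc=None):
    d=np.linalg.inv(g["mtx"])@[u,v,1]; P=g["pose"]
    if zc is not None: return (P@np.r_[d*zc,1])[:3]
    D=P[:3,:3]@d; o=P[:3,3]; return o+D*(h-o[2])/D[2]
def cloud(g):
    H,W=g["z_map"].shape; v,u=np.mgrid[:H,:W]; z=g["z_map"]
    d=np.stack([u,v,np.ones_like(u)],-1)@np.linalg.inv(g["mtx"]).T*z[...,None]
    w=d@g["pose"][:3,:3].T+g["pose"][:3,3]; w[z==0]=np.nan; return w
def proj(g,p):
    c=np.linalg.inv(g["pose"])@np.r_[p,1]; q=g["mtx"]@c[:3]; return q[:2]/q[2]
E
python3 - <<'E'
from h import *
s=observe(); print(s)
for n in("top","scene"):
    g=get_image(n); cv2.imwrite(f"pics/{n}0.png",g["image"]); np.savez(f"{n}0.npz",**g); print(n,g["pose"].round(3).tolist(),g["mtx"].tolist())
E
```

```text
{'clock': 0.0, 'joint_pos': array([ 1.16869791e+00,  2.91265736e-01, -1.54106023e-01,  1.12672513e+00,
       -9.69720565e-06,  1.43149409e+00]), 'dq': array([-7.14608962e-05, -8.87466377e-04, -5.90093171e-04,  2.69707914e-04,
        8.32023185e-05,  6.43658924e-04]), 'joint_torque': array([ 1.34747825e-03, -5.37147117e+01,  3.31363428e+01,  1.59838685e-02,
       -3.60815884e-04, -2.04101525e-06]), 'tcp_pos': array([136.19902621, 506.53507762, 203.44747427]), 'eef_rot': array([ 1.31020276e-01,  9.91379475e-01, -6.27896857e-04, -1.69217229e-04]), 'contact_force': array([-0.38126217, -0.09501792,  0.63615234]), 'torque': array([-0.00558791, -0.01377118,  0.08333773]), 'finger_force': 0.0, 'grip_width': 85.54671072204557}
top [[0.029, -0.998, 0.051, 472.102], [-1.0, -0.028, 0.005, -40.466], [-0.004, -0.051, -0.999, 1316.613], [0.0, 0.0, 0.0, 1.0]] [[459.8188344977385, 0.0, 321.99819624452766], [0.0, 459.8188344977385, 235.52684153099753], [0.0, 0.0, 1.0]]
scene [[0.335, 0.515, -0.789, 1559.269], [0.942, -0.189, 0.276, -376.698], [-0.007, -0.836, -0.549, 792.942], [0.0, 0.0, 0.0, 1.0]] [[532.8412029636887, 0.0, 318.8428625214629], [0.0, 532.8412029636887, 242.20763194829118], [0.0, 0.0, 1.0]]
```

View pics/top0.png

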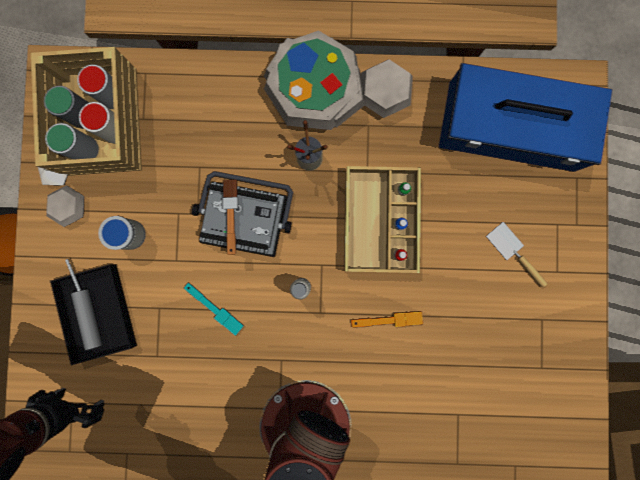

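View pics/scene0.png

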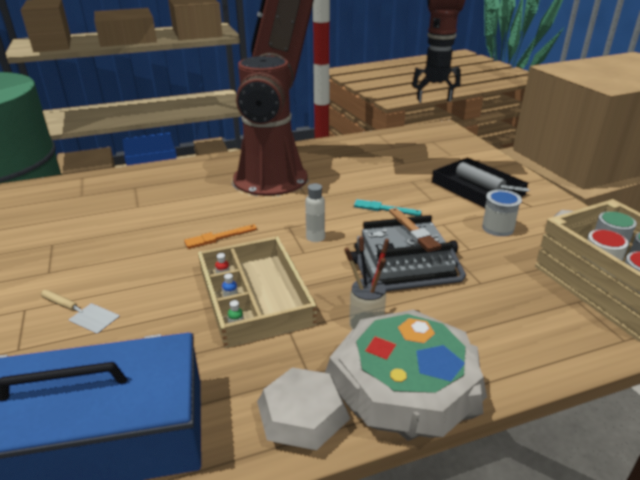

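Candidates for the brush in the top view are brown on the lamp (231,215), turquoise (213,308) and orange (388,320). I choose the brown one, because it lies across the lamp's rails, and will check it in a close crop.

```bash
python3 - <<'E'
from h import *
g=dict(np.load("top0.npz")); im=g["image"]
cv2.imwrite("pics/c1.png",cv2.resize(im[160:270,180:310],None,fx=5.4,fy=5.4,interpolation=cv2.INTER_CUBIC))
w=cloud(g)
# lamp heights
for (u,v) in [(231,215),(231,190),(231,245),(265,225),(215,185),(215,245),(300,288),(311,150),(370,220),(121,233),(350,200),(250,235)]:
    print((u,v),world(g,u,v).round(1))
# brush mask
hsv=cv2.cvtColor(im,cv2.COLOR_BGR2HSV)
print(hsv[245,232],hsv[190,231],hsv[203,231])
# rails / deck by height
box=np.zeros(im.shape[:2],bool); box[165:262,185:300]=1
z=w[...,2]
print(np.histogram(z[box],bins=np.arange(0,115,5)))
E
```

```text
(231, 215) [581.  207.7 106. ]
(231, 190) [647.9 210.8 103.7]
(231, 245) [501.8 204.9 104.7]
(265, 225) [559.5 121.3  72.3]
(215, 185) [662.4 257.5  88.7]
(215, 245) [502.8 269.1  12.1]
(300, 288) [397.3  17.  154.3]
(311, 150) [762.1   1.7  99.5]
(370, 220) [ 587.  -169.8    5. ]
(121, 233) [525.7 501.5  94.7]
(350, 200) [ 642.5 -111.     7.9]
(250, 235) [531.5 162.1  65.8]
[ 13 171 160] [  9 164  84] [ 90   6 177]
(array([3046,  366,  153,  444,  243,  128,  140,  264,  313,  109,   41,
         86,   65,  767, 1456,  285,   72,  263,  327,  113,  490,  174]), array([  0,   5,  10,  15,  20,  25,  30,  35,  40,  45,  50,  55,  60,
        65,  70,  75,  80,  85,  90,  95, 100, 105, 110]))
```

View pics/c1.png

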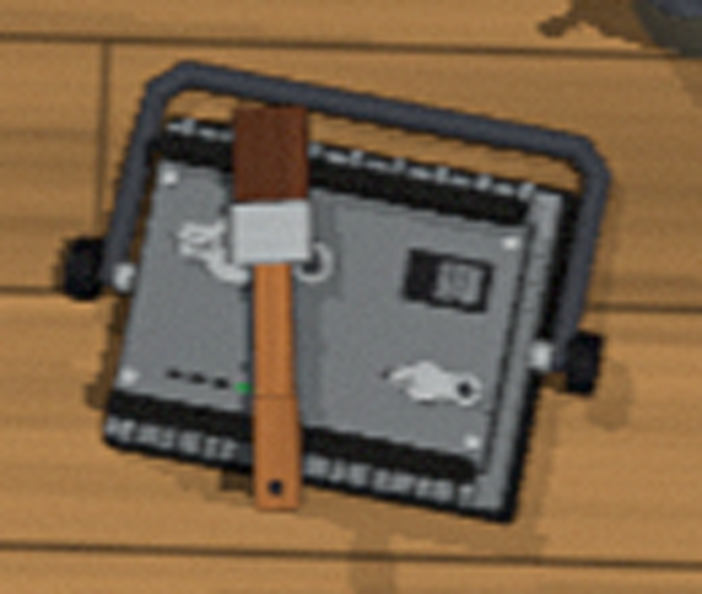

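The crop shows the brown brush across the rails: bristles at (270,150), ferrule (270,232), handle to (275,505). The large cover's pivot is at (315,262) with its lip near (190,240), the switch is at (450,278), and the USB cover at (440,385). Next, the poses.

```bash
cat > m.py <<'E'
from h import *
def axis(pts):
    c=pts.mean(0); _,_,V=np.linalg.svd(pts-c,full_matrices=False); return c,V[0]
def rect(pts):
    r=cv2.minAreaRect(pts.astype(np.float32)); return r
def planar(g,mask,h):
    v,u=np.nonzero(mask); return np.array([ray(g,a,b,h)[:2] for a,b in zip(u,v)])
E
python3 - <<'E'
from m import *
T=dict(np.load("top0.npz"));S=dict(np.load("scene0.npz"))
for n,g,box in(("top",T,(165,265,185,300)),("scene",S,(195,300,340,475))):
    im=g["image"]; hsv=cv2.cvtColor(im,cv2.COLOR_BGR2HSV).astype(int); z=cloud(g)[...,2]
    b=np.zeros(z.shape,bool); b[box[0]:box[1],box[2]:box[3]]=1
    br=b&(z>90)&(z<112)&(hsv[...,1]>110)&((hsv[...,0]<20))
    hd=br&(hsv[...,2]>105); bs=br&~hd
    print(n,"brush",br.sum(),hd.sum())
    for nm,m in(("all",br),("handle",hd),("brist",bs)):
        p=planar(g,m,103); c,a=axis(p); print(nm,c.round(1),np.degrees(np.arctan2(a[1],a[0])).round(2),rect(p))
    dk=b&(z>84)&(z<97)&(hsv[...,2]<60)
    n_,L,st,_=cv2.connectedComponentsWithStats(dk.astype(np.uint8))
    for i in range(1,n_):
        if st[i,4]>25:
            p=planar(g,L==i,90); c,a=axis(p); print("rail",st[i],c.round(1),np.degrees(np.arctan2(a[1],a[0])).round(1),rect(p))
    p=planar(g,dk,90); print("all rails",rect(p))
# box
g=T; w=cloud(g); b=np.zeros(w.shape[:2],bool); b[160:280,335:430]=1
m=b&(w[...,2]>47)&(w[...,2]<64); p=planar(g,m,58); print("box",m.sum(),rect(p))
for nm,(v0,v1,u0,u1),lo,hi in(("can",(275,302,288,316),130,165),("jar",(120,175,260,330),60,215),("tin",(210,255,95,150),85,105)):
    b=np.zeros(w.shape[:2],bool); b[v0:v1,u0:u1]=1; q=w[b&(w[...,2]>lo)&(w[...,2]<hi)]; print(nm,q.min(0).round(),q.max(0).round())
E
```

```text
top brush 583 337
all [582.9 211.1] -177.18 ((575.7876586914062, 242.716552734375), (196.97772216796875, 98.31482696533203), 1.0330193042755127)
handle [536.2 208.6] -176.77 ((537.6431274414062, 207.98802185058594), (119.47583770751953, 18.53025245666504), 2.2360706329345703)
brist [646.9 214.5] -179.84 ((585.357666015625, 215.443359375), (97.60325622558594, 179.41941833496094), 68.72386169433594)
rail [209 184  14   8  73] [655.7 255. ] -100.4 ((655.9060668945312, 255.1842498779297), (37.67216110229492, 13.759455680847168), 80.25968933105469)
rail [237 189  40  13 213] [638.2 145.3] 80.9 ((638.1232299804688, 144.94500732421875), (108.6957015991211, 14.254478454589844), 80.78561401367188)
rail [199 232  28  10 139] [523.3 258.1] -99.4 ((523.0885009765625, 257.53271484375), (74.13819122314453, 13.7809476852417), 81.02112579345703)
rail [236 239  31  11 157] [506.6 154.6] -99.8 ((506.64385986328125, 154.84490966796875), (83.49458312988281, 13.078970909118652), 80.34134674072266)
all rails ((579.411865234375, 192.88601684570312), (184.80970764160156, 145.50399780273438), 80.910697937011
[... 482 characters left out ...]
11328125), (50.3475456237793, 20.192626953125), 69.81594848632812)
rail [364 220  33   7  95] [514.6 155.1] -98.8 ((515.5294189453125, 153.7693328857422), (87.83020782470703, 16.900297164916992), 81.08662414550781)
rail [386 242  66  13 252] [651.3 182. ] -100.9 ((649.8980712890625, 190.6749725341797), (162.98947143554688, 36.76578903198242), 76.53944396972656)
all rails ((625.7479858398438, 158.51809692382812), (234.64627075195312, 236.82687377929688), 83.22410583496094)
box 1674 ((586.76806640625, -197.33091735839844), (290.23974609375, 204.58279418945312), 0.47993019223213196)
can [374.   2. 130.] [410.  39. 162.]
jar [715. -45.  60.] [853.  77. 207.]
tin [482. 472.  85.] [571. 563. 105.]
```

```bash
cat >> m.py <<'E'
from scipy.spatial.transform import Rotation as Ro
def yaw(R): return np.degrees(np.arctan2(R[1,1],R[0,1]))   # angle of tool y
LC=np.array([579.4,192.9]); LA=np.radians(-9.1)
def lamp(x,y): return LC+[np.cos(LA)*x-np.sin(LA)*y, np.sin(LA)*x+np.cos(LA)*y]
def plan(wps):
    """wps: (x,y,z,yaw of tool y). prints one move row per leg, legs cut to <=145 mm"""
    s=observe(); p=s["tcp_pos"]; R=Ro.from_quat(s["eef_rot"]).as_matrix()
    print("at",p.round(1),"yaw",yaw(R).round(2),"w",round(s["grip_width"],1),"F",s["contact_force"].round(1),"t",round(s["clock"],2))
    for w in wps:
        q=np.array(w[:3],float); n=max(1,int(np.ceil(np.abs(R.T@(q-p)).max()/145)))
        p0=p.copy(); dy=(w[3]-yaw(R)+180)%360-180
        for k in range(1,n+1):
            t=p0+(q-p0)*k/n; a=dy/n
            print((R.T@(t-p)/150).round(3).tolist(), round(-a/180,4), "->",t.round(1))
            p=t; R=Ro.from_euler("z",a,degrees=True).as_matrix()@R
def width(w): return round(w/42.75-1,3)
E
python3 - <<'E'
from m import *
T=dict(np.load("top0.npz")); g=T
hsv=cv2.cvtColor(g["image"],cv2.COLOR_BGR2HSV).astype(int); z=cloud(g)[...,2]
b=np.zeros(z.shape,bool); b[175:258,215:242]=1
m=b&(z>90)&(z<112)
p=planar(g,m,103); a=np.radians(2.7); d=np.array([np.cos(a),np.sin(a)]); print(rect(p),(p@d).min(),(p@d).max(),p.mean(0))
print(width(42))
plan([(580.5,210,160,92.8)])
E
```

```text
((577.325927734375, 216.06533813476562), (199.4529266357422, 69.1422119140625), 2.3121497631073) 487.0332177095332 686.4787451061617 [588.48050835 212.66393091]
-0.018
at [136.2 506.6 203.5] yaw 74.94 w 85.3 F [-0.   0.3 -0.8] t 0.1
[-0.843, -0.285, 0.073] -0.0248 -> [247.3 432.4 192.6]
[-0.819, -0.35, 0.073] -0.0248 -> [358.4 358.3 181.7]
[-0.789, -0.412, 0.073] -0.0248 -> [469.4 284.1 170.9]
[-0.755, -0.473, 0.073] -0.0248 -> [580.5 210.  160. ]
```

Emit:
{"api": "drive_tool", "payload": {
  "moves": [
    [[-0.4,-0.14,0.03,-0.012,0.2],[-0.843,-0.285,0.073,-0.0248,0.0],[-0.843,-0.285,0.073,-0.0248,-0.018],[-0.843,-0.285,0.073,-0.0248,-0.018]]
  ]
}}

```text
clock: 0.5
tcp_pos: [250.0, 430.6, 192.4]
eef_rot: [0.094, 0.996, -0.001, 0.0]
contact_force: [0.4, 0.8, 0.1]
grip_width: 41.9
finger_force: 0.0
```

Emit:
{"api": "drive_tool", "payload": {
  "moves": [
    [[-0.4,-0.17,0.03,-0.012,-0.018],[-0.819,-0.35,0.073,-0.0248,-0.018],[-0.819,-0.35,0.073,-0.0248,-0.018],[-0.819,-0.35,0.073,-0.0248,-0.018]]
  ]
}}

```text
clock: 0.9
tcp_pos: [360.9, 356.8, 181.5]
eef_rot: [0.055, 0.998, -0.0, 0.0]
contact_force: [0.2, 0.2, -0.2]
grip_width: 41.7
finger_force: 0.0
```

Emit:
{"api": "drive_tool", "payload": {
  "moves": [
    [[-0.4,-0.2,0.03,-0.012,-0.018],[-0.789,-0.412,0.073,-0.0248,-0.018],[-0.789,-0.412,0.073,-0.0248,-0.018],[-0.789,-0.412,0.073,-0.0248,-0.018]]
  ]
}}

```text
clock: 1.3
tcp_pos: [471.8, 283.1, 170.4]
eef_rot: [0.016, 1.0, -0.0, 0.0]
contact_force: [-0.1, 0.4, -0.5]
grip_width: 41.8
finger_force: 0.0
```

Emit:
{"api": "drive_tool", "payload": {
  "moves": [
    [[-0.4,-0.23,0.03,-0.012,-0.018],[-0.755,-0.473,0.073,-0.0248,-0.018],[-0.755,-0.473,0.073,-0.0248,-0.018],[-0.755,-0.473,0.073,-0.0248,-0.018],[-0.755,-0.473,0.073,-0.0248,-0.018],[-0.755,-0.473,0.073,-0.0248,-0.018]]
  ]
}}

```text
clock: 1.9
tcp_pos: [579.4, 211.7, 160.2]
eef_rot: [-0.025, 1.0, 0.0, -0.0]
contact_force: [-0.6, 0.7, 0.0]
grip_width: 41.9
finger_force: 0.0
```

```bash
python3 - <<'E'
from m import *
plan([(582,210,86,92.7)])
E
```

```text
at [579.4 211.7 160.2] yaw 92.87 w 41.9 F [-0.6  0.7  0. ] t 1.9
[-0.017, -0.013, 0.495] 0.001 -> [582. 210.  86.]
```

Emit:
{"api": "drive_tool", "payload": {
  "moves": [
    [[-0.015,-0.012,0.25,0,-0.018],[-0.015,-0.012,0.4,0,-0.018],[-0.015,-0.012,0.495,0,-0.018],[-0.015,-0.012,0.495,0,-0.018],[-0.015,-0.012,0.495,0,-0.9],[-0.015,-0.012,0.495,0,-0.9],[-0.015,-0.012,0.495,0,-0.9],[-0.015,-0.012,0.495,0,-0.9],[-0.015,-0.012,0.495,0,-0.9]]
  ],
  "force": 40
}}

```text
clock: 2.8
tcp_pos: [583.3, 208.7, 86.4]
eef_rot: [-0.024, 1.0, 0.0, 0.0]
contact_force: [-0.5, -0.3, -0.7]
grip_width: 4.3
finger_force: 0.0
```

Emit:
{"api": "drive_tool", "payload": {
  "moves": [
    [[0,0,-0.1,0,-0.9],[0,0,-0.2,0,-0.9],[0,0,-0.35,0,-0.9],[0,0,-0.5,0,-0.9],[0,0,-0.5,0,-0.9],[0,0,-0.5,0,-0.9]]
  ]
}}

```text
clock: 3.4
tcp_pos: [583.3, 208.7, 161.2]
eef_rot: [-0.024, 1.0, 0.0, 0.0]
contact_force: [0.8, -0.1, -0.7]
grip_width: 4.1
finger_force: 0.0
```

```bash
python3 - <<'E'
from m import *
plan([(591,-158,150,90.4)])
g=get_image("top"); cv2.imwrite("pics/c2.png",cv2.resize(g["image"][150:280,170:310],None,fx=4.5,fy=4.5,interpolation=cv2.INTER_CUBIC))
E
```

```text
at [583.3 208.7 161.2] yaw 92.79 w 4.1 F [ 0.8 -0.1 -0.7] t 3.4
[0.023, -0.815, 0.025] 0.0044 -> [585.9  86.5 157.5]
[0.011, -0.815, 0.025] 0.0044 -> [588.4 -35.8 153.7]
[-0.0, -0.815, 0.025] 0.0044 -> [ 591. -158.  150.]
```

View pics/c2.png

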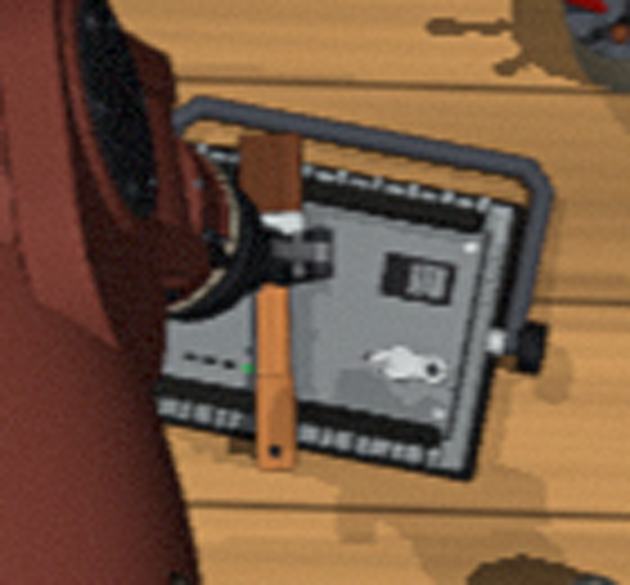

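The brush was not taken: it still lies there, and the fingertips appear at crop (310,255), right of the handle. I'll check where the fingers really are.

```bash
python3 - <<'E'
from m import *
s=observe(); print(s["joint_pos"].round(3),s["tcp_pos"],s["grip_width"])
g=get_image("top"); w=cloud(g)
print("tcp proj top",proj(g,s["tcp_pos"]))
for u in range(222,248,3): print(u,w[206,u].round(0))
S=get_image("scene"); print("tcp proj scene",proj(S,s["tcp_pos"]))
cv2.imwrite("pics/s2.png",cv2.resize(S["image"][130:300,320:500],None,fx=4,fy=3.5))
E
```

```text
[ 0.226  0.495  0.041  1.117 -0.     0.177] [582.76260567 208.52933615 160.44650065] 4.149609334335995
tcp proj top [226.37318109 212.25683252]
222 [574. 170. 385.]
225 [578. 171. 350.]
228 [581. 171. 322.]
231 [584. 170. 296.]
234 [585. 164. 290.]
237 [585. 157. 290.]
240 [586. 151. 287.]
243 [587. 146. 278.]
246 [610. 175.  71.]
tcp proj scene [414.21971865 206.94253295]
```

View pics/s2.png

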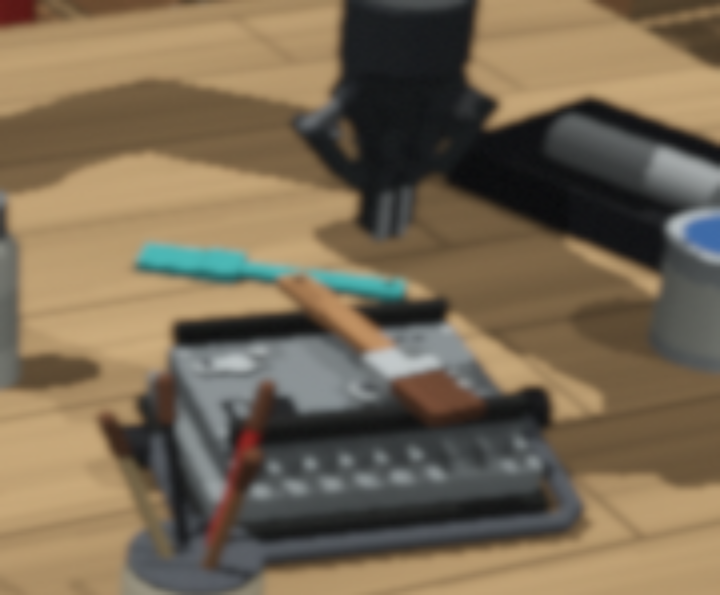

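```bash
python3 - <<'E'
from m import *
S=get_image("scene"); w=cloud(S)
for v in range(178,204,2): print(v,w[v,413].round(0),w[v,416].round(0),w[v,420].round(0),S["image"][v,416])
E
```

```text
178 [592. 192. 245.] [594. 199. 244.] [584. 215. 237.] [26 25 24]
180 [595. 191. 241.] [597. 198. 241.] [591. 211. 236.] [28 26 24]
182 [593. 193. 235.] [595. 199. 235.] [588. 214. 229.] [30 29 26]
184 [592. 193. 229.] [597. 198. 231.] [588. 214. 224.] [46 45 43]
186 [587. 197. 221.] [593. 201. 223.] [591. 213. 220.] [76 76 72]
188 [587. 197. 216.] [595. 200. 219.] [593. 212. 216.] [81 80 77]
190 [587. 198. 210.] [593. 203. 212.] [595. 212. 212.] [83 82 80]
192 [588. 198. 206.] [592. 203. 207.] [593. 214. 205.] [85 84 81]
194 [588. 198. 200.] [595. 202. 203.] [594. 213. 200.] [81 80 78]
196 [588. 199. 195.] [596. 202. 198.] [593. 215. 194.] [77 77 75]
198 [590. 199. 190.] [593. 204. 191.] [288. 402.  -2.] [69 81 92]
200 [299. 372.   2.] [296. 384.  -2.] [304. 393.   1.] [ 65  92 114]
202 [311. 366.   3.] [311. 376.   1.] [315. 387.   1.] [ 61  88 109]
```

```bash
python3 - <<'E'
from m import *
S=dict(np.load("scene0.npz")); w=cloud(S)
b=np.zeros(w.shape[:2],bool); b[50:110,405:470]=1
m=b&(S["z_map"]<1700)&(w[...,2]>150)&(w[...,2]<330)&(S["image"].max(-1)<130)
p=w[m]; p=p[(np.abs(p[:,0]-136)<80)&(np.abs(p[:,1]-507)<80)]; print(len(p)); print(np.sort(p[:,2])[:15].round())
q=p[p[:,2]<np.sort(p[:,2])[40]]; print(q.round()[::4])
print(proj(S,[136.3,507,204]))
S=get_image("scene"); w=cloud(S); m=(w[...,2]>170)&(w[...,2]<215)&(np.abs(w[...,0]-583)<50)&(np.abs(w[...,1]-208)<50)
p=w[m]; print(len(p),p.min(0),p.max(0),p.mean(0), np.sort(p[:,2])[:10].round())
T=get_image("top"); w=cloud(T); print("table/rails/brush top", world(T,231,245)[2], np.nanmedian(w[185:190,262:270,2]))
# scene heights on lamp
S=dict(np.load("scene0.npz")); w=cloud(S); 
for P in [(582,210,102),(*lamp(-66,-60),90),(*lamp(0,-30),70),(392,20,155),(586,-95,58)]:
    u=proj(S,P); print(P,u.round(),w[int(round(u[1])),int(round(u[0]))].round(1))
E
```

```text
604
[244. 246. 246. 246. 246. 247. 247. 247. 250. 250. 250. 250. 251. 251.
 252.]
[[141. 549. 258.]
 [127. 451. 258.]
 [157. 543. 257.]
 [155. 559. 255.]
 [136. 457. 257.]
 [158. 543. 254.]
 [125. 456. 251.]
 [145. 548. 246.]
 [121. 459. 246.]
 [154. 546. 246.]]
[432.52100861 113.76992927]
126 [574.84943548 187.89546672 185.51044088] [599.06169767 223.4289234  214.75807635] [589.44620348 203.54272198 202.6806025 ] [186. 188. 188. 190. 190. 190. 190. 191. 191. 191.]
table/rails/brush top 104.44645031328764 1.7841063301086706
(582, 210, 102) [412. 227.] [579.9 209.9 102. ]
(np.float64(504.7412047191708), np.float64(144.09360403374123), 90) [375. 221.] [504.8 145.   90.3]
(np.float64(574.6552579823655), np.float64(163.27758579747265), 70) [393. 240.] [572.5 164.3  69.4]
(392, 20, 155) [314. 187.] [394.4  19.1 156.7]
(586, -95, 58) [295. 268.] [ 5.092e+02 -7.350e+01 -5.000e-01]
```

Both views show the true fingertips about 26 mm above the reported TCP, at the start as well as now, while the lamp heights agree in both cameras. From here I'll command z 26 mm lower, watching the contact force.

Emit:
{"api": "drive_tool", "payload": {
  "moves": [
    [[0,0.008,0,0,-0.018],[0,0.008,0.1,0,-0.018],[0,0.008,0.1,0,-0.018],[0,0.008,0.3,0,-0.018],[0,0.008,0.5,0,-0.018],[0,0.008,0.6,0,-0.018],[0,0.008,0.67,0,-0.018],[0,0.008,0.67,0,-0.018]]
  ]
}}

```text
clock: 4.5
tcp_pos: [582.2, 209.7, 59.5]
eef_rot: [-0.024, 1.0, -0.0, -0.001]
contact_force: [-1.3, -0.0, 0.8]
grip_width: 41.7
finger_force: 0.0
```

Emit:
{"api": "drive_tool", "payload": {
  "moves": [
    [[0,0,0,0,-0.9],[0,0,0,0,-0.9],[0,0,0,0,-0.9],[0,0,0,0,-0.9],[0,0,0,0,-0.9]]
  ],
  "force": 40
}}

```text
clock: 5.0
tcp_pos: [584.0, 210.2, 61.8]
eef_rot: [-0.024, 1.0, 0.0, 0.001]
contact_force: [-0.3, 0.6, 5.8]
grip_width: 17.0
finger_force: 40.1
```

Emit:
{"api": "drive_tool", "payload": {
  "moves": [
    [[0,0,-0.05,0,-0.9],[0,0,-0.15,0,-0.9],[0,0,-0.35,0,-0.9],[0,0,-0.6,0,-0.9],[0,0,-0.6,0,-0.9],[0,0,-0.6,0,-0.9]]
  ]
}}

```text
clock: 5.6
tcp_pos: [583.6, 210.0, 151.7]
eef_rot: [-0.024, 1.0, 0.0, 0.001]
contact_force: [-0.1, 0.1, -1.1]
grip_width: 16.6
finger_force: 39.3
```

```bash
python3 - <<'E'
from m import *
plan([(591,-158,140,90.4)])
g=get_image("scene"); cv2.imwrite("pics/s3.png",cv2.resize(g["image"][130:300,320:500],None,fx=4,fy=3.5)); print(proj(g,(586.5,-158.3,6)))
E
```

```text
at [583.6 210.  151.7] yaw 92.8 w 16.6 F [-0.1  0.1 -1.1] t 5.6
[0.024, -0.818, 0.026] 0.0044 -> [586.1  87.3 147.8]
[0.012, -0.818, 0.026] 0.0044 -> [588.5 -35.3 143.9]
[0.001, -0.818, 0.026] 0.0044 -> [ 591. -158.  140.]
[270.44360241 291.12326538]
```

View pics/s3.png

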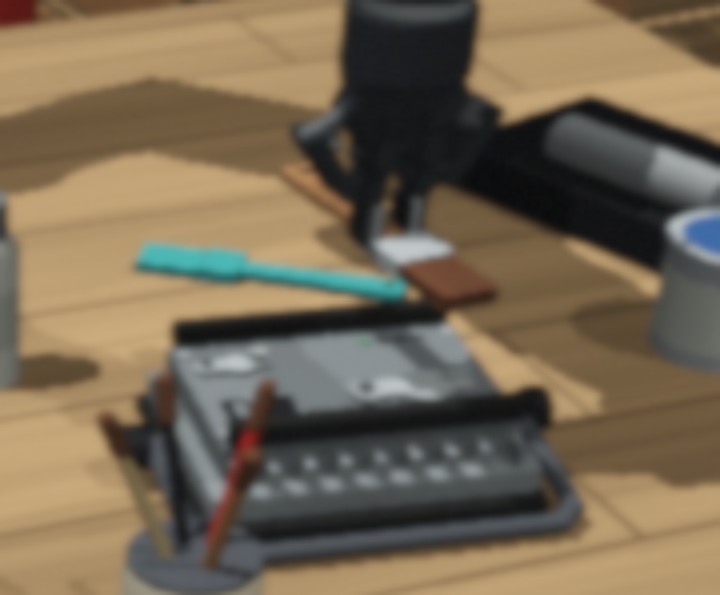

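The brush is held level in the gripper (ferrule at crop (410,250)) and the deck is clear. Carrying it to the box.

Emit:
{"api": "drive_tool", "payload": {
  "moves": [
    [[0,-0.2,0,0,-0.9],[0.01,-0.5,0.02,0.002,-0.9],[0.024,-0.818,0.026,0.0044,-0.9],[0.024,-0.818,0.026,0.0044,-0.9]]
  ]
}}

```text
clock: 6.05
tcp_pos: [584.3, 82.1, 145.1]
eef_rot: [-0.015, 1.0, -0.001, -0.001]
contact_force: [-0.4, 0.2, -1.2]
grip_width: 17.1
finger_force: 39.4
```

Emit:
{"api": "drive_tool", "payload": {
  "moves": [
    [[0,-0.3,0,0,-0.9],[0.01,-0.55,0.02,0.002,-0.9],[0.012,-0.818,0.026,0.0044,-0.9],[0.012,-0.818,0.026,0.0044,-0.9]]
  ]
}}

```text
clock: 6.45
tcp_pos: [587.1, -39.4, 141.3]
eef_rot: [-0.008, 1.0, -0.0, -0.001]
contact_force: [-0.7, 0.8, -0.6]
grip_width: 16.9
finger_force: 39.5
```

Emit:
{"api": "drive_tool", "payload": {
  "moves": [
    [[0,-0.3,0,0,-0.9],[0,-0.55,0.02,0.002,-0.9],[0,-0.75,0.026,0.0044,-0.9],[0,-0.818,0.026,0.0044,-0.9],[0,-0.818,0.026,0.0044,-0.9],[0,-0.818,0.026,0.0044,-0.9]]
  ]
}}

```text
clock: 7.05
tcp_pos: [590.2, -156.8, 138.3]
eef_rot: [-0.004, 1.0, 0.001, -0.0]
contact_force: [-0.5, -0.4, -0.8]
grip_width: 16.9
finger_force: 39.6
```

```bash
python3 - <<'E'
from m import *
plan([(591,-158,-13,90.4)])
E
```

```text
at [ 590.2 -156.8  138.3] yaw 90.46 w 16.9 F [-0.5 -0.4 -0.8] t 7.05
[-0.003, -0.005, 0.504] 0.0002 -> [ 590.6 -157.4   62.6]
[-0.003, -0.005, 0.504] 0.0002 -> [ 591. -158.  -13.]
```

Emit:
{"api": "drive_tool", "payload": {
  "moves": [
    [[0,-0.008,0.25,0,-0.9],[0,-0.008,0.5,0,-0.9],[0,-0.008,0.7,0,-0.9],[0,-0.008,0.8,0,-0.9],[0,-0.008,0.9,0,-0.9],[0,-0.008,0.9,0,-0.9],[0,-0.008,0.9,0,-0.9]]
  ]
}}

```text
clock: 7.75
tcp_pos: [590.6, -158.1, 4.1]
eef_rot: [-0.004, 1.0, 0.0, -0.0]
contact_force: [0.8, 0.5, -0.8]
grip_width: 17.3
finger_force: 39.6
```

Emit:
{"api": "drive_tool", "payload": {
  "moves": [
    [[0,0,0.03,0,-0.9],[0,0,0.06,0,-0.9],[0,0,0.09,0,-0.9],[0,0,0.12,0,-0.9],[0,0,0.12,0,-0.9]]
  ]
}}

```text
clock: 8.25
tcp_pos: [589.9, -159.3, -15.0]
eef_rot: [-0.004, 1.0, 0.0, -0.001]
contact_force: [-0.7, -0.1, -0.1]
grip_width: 16.4
finger_force: 39.6
```

Emit:
{"api": "drive_tool", "payload": {
  "moves": [
    [[0,0,0,0,-0.4],[0,0,0,0,0],[0,0,0,0,0],[0,0,-0.1,0,0],[0,0,-0.4,0,0],[0,0,-0.7,0,0],[0,0,-1,0,0],[0,0,-1,0,0],[0,0,-1,0,0]]
  ]
}}

```text
clock: 9.15
tcp_pos: [591.3, -159.7, 137.1]
eef_rot: [-0.004, 1.0, -0.001, 0.001]
contact_force: [-1.6, 0.9, -0.3]
grip_width: 42.4
finger_force: 0.0
```

Emit:
{"api": "drive_tool", "payload": {
  "moves": [
    [[0,0.3,0,0,-0.5],[0,0.6,0,0,-1],[0,0.95,0,0,-1],[0,0.95,0,0,-1],[0,0.95,0,0,-1],[0,0.95,0,0,-1]]
  ]
}}

```text
clock: 9.75
tcp_pos: [589.0, -17.5, 134.8]
eef_rot: [-0.004, 1.0, -0.0, -0.001]
contact_force: [0.2, -1.2, 0.1]
grip_width: 0.2
finger_force: 0.0
```

```bash
python3 - <<'E'
from m import *
g=get_image("top"); np.savez("top3.npz",**g); im=g["image"]
a=cv2.resize(im[160:280,180:300],None,fx=5,fy=5,interpolation=cv2.INTER_CUBIC); b=cv2.resize(im[155:280,335:430],(200*1,263))
b=cv2.copyMakeBorder(b,0,600-263,0,0,cv2.BORDER_CONSTANT); cv2.imwrite("pics/c3.png",np.hstack([a,b]))
hsv=cv2.cvtColor(im,cv2.COLOR_BGR2HSV).astype(int); z=cloud(g)[...,2]
plan([])
for nm,p in(("pivot",lamp(22,8)),("lip0",lamp(22,67)),("ridge",lamp(26,-60)),("usb",lamp(-26,-80))): print(nm,p.round(1),((proj(g,[*p,78])-[180,160])*5).round())
E
```

```text
at [589.1 -18.  135. ] yaw 90.36 w 0.2 F [ 0.3 -0.4 -0. ] t 9.8
pivot [602.4 197.3] [286. 241.]
lip0 [611.7 255.6] [179. 221.]
ridge [595.6 129.5] [411. 257.]
usb [541.1 118. ] [429. 358.]
```

View pics/c3.png

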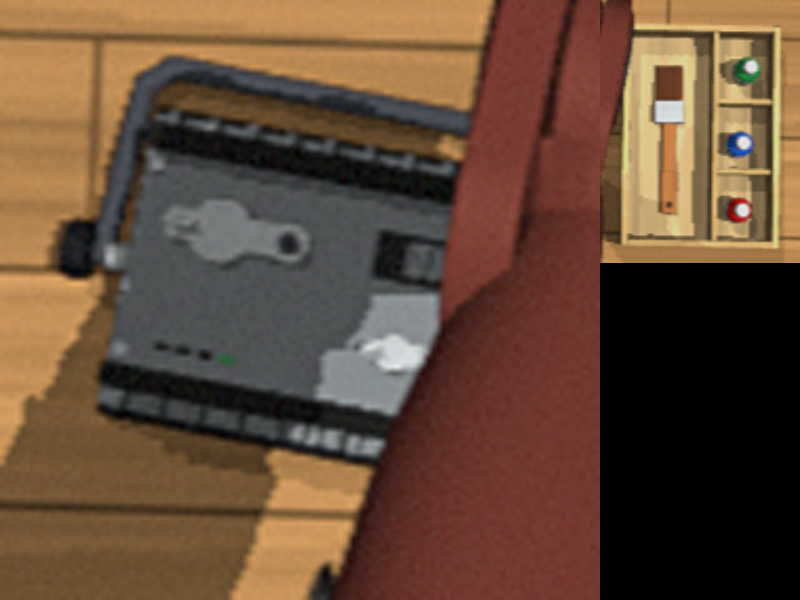

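The brush lies in the long compartment (crop (670,140)). The cover is nearly shut, with its pivot at (289,241) and tip at (168,220), matching my prediction. Next I'll touch the free deck with closed fingers to calibrate height.

```bash
python3 - <<'E'
from m import *
plan([(*lamp(-5,-15),100,80.9),(*lamp(-5,-15),55,80.9)])
E
```

```text
at [589.1 -18.  135. ] yaw 90.36 w 0.2 F [ 0.3 -0.4 -0. ] t 9.8
[0.052, 0.657, 0.117] 0.0263 -> [580.6  80.5 117.5]
[0.106, 0.65, 0.117] 0.0263 -> [572.1 178.9 100. ]
[-0.0, 0.0, 0.3] -0.0 -> [572.1 178.9  55. ]
```

Emit:
{"api": "drive_tool", "payload": {
  "moves": [
    [[0.03,0.3,0.05,0.013,-1],[0.052,0.657,0.117,0.0263,-1],[0.052,0.657,0.117,0.0263,-1],[0.052,0.657,0.117,0.0263,-1]]
  ]
}}

```text
clock: 10.2
tcp_pos: [580.6, 81.6, 117.6]
eef_rot: [0.037, 0.999, -0.0, -0.0]
contact_force: [-0.1, -0.9, -0.8]
grip_width: -0.0
finger_force: 0.0
```

Emit:
{"api": "drive_tool", "payload": {
  "moves": [
    [[0.05,0.3,0.05,0.013,-1],[0.106,0.65,0.117,0.0263,-1],[0.106,0.65,0.117,0.0263,-1],[0.106,0.65,0.25,0.0263,-1],[0.106,0.65,0.4,0.0263,-1],[0.106,0.65,0.4,0.0263,-1],[0.106,0.65,0.4,0.0263,-1]]
  ]
}}

```text
clock: 10.9
tcp_pos: [572.8, 178.4, 58.5]
eef_rot: [0.08, 0.997, -0.0, -0.0]
contact_force: [-0.3, 0.6, 1.0]
grip_width: -0.0
finger_force: 0.0
```

Emit:
{"api": "drive_tool", "payload": {
  "moves": [
    [[0,0,0.02,0,-1],[0,0,0.03,0,-1],[0,0,0.03,0,-1]]
  ]
}}

```text
clock: 11.2
tcp_pos: [572.7, 179.8, 54.2]
eef_rot: [0.079, 0.997, 0.0, 0.0]
contact_force: [-0.1, -0.9, 0.1]
grip_width: -0.1
finger_force: 0.0
```

Emit:
{"api": "drive_tool", "payload": {
  "moves": [
    [[0,0,0.013,0,-1],[0,0,0.013,0,-1]]
  ]
}}

```text
clock: 11.4
tcp_pos: [572.3, 180.0, 51.7]
eef_rot: [0.079, 0.997, 0.0, -0.0]
contact_force: [0.8, -0.3, 0.2]
grip_width: -0.2
finger_force: 0.0
```

Emit:
{"api": "drive_tool", "payload": {
  "moves": [
    [[0,0,0.013,0,-1],[0,0,0.013,0,-1]]
  ]
}}

```text
clock: 11.6
tcp_pos: [572.2, 180.0, 49.6]
eef_rot: [0.079, 0.997, -0.0, -0.0]
contact_force: [0.3, 0.7, 0.2]
grip_width: -0.1
finger_force: 0.0
```

Emit:
{"api": "drive_tool", "payload": {
  "moves": [
    [[0,0,0.013,0,-1],[0,0,0.013,0,-1]]
  ]
}}

```text
clock: 11.8
tcp_pos: [572.2, 180.0, 47.6]
eef_rot: [0.079, 0.997, -0.0, -0.0]
contact_force: [-0.3, -0.8, 0.1]
grip_width: -0.2
finger_force: 0.0
```

Emit:
{"api": "drive_tool", "payload": {
  "moves": [
    [[0,0,0.01,0,-1],[0,0,0.01,0,-1]]
  ]
}}

```text
clock: 12.0
tcp_pos: [572.3, 180.0, 46.2]
eef_rot: [0.079, 0.997, -0.0, -0.0]
contact_force: [0.5, 0.3, 0.1]
grip_width: 0.2
finger_force: 0.0
```

Emit:
{"api": "drive_tool", "payload": {
  "moves": [
    [[0,0,0.01,0,-1],[0,0,0.01,0,-1]]
  ]
}}

```text
clock: 12.2
tcp_pos: [572.3, 180.0, 44.7]
eef_rot: [0.079, 0.997, -0.0, -0.0]
contact_force: [-0.3, -0.7, -1.1]
grip_width: 0.3
finger_force: 0.0
```

Emit:
{"api": "drive_tool", "payload": {
  "moves": [
    [[0,0,0.007,0,-1],[0,0,0.007,0,-1]]
  ]
}}

```text
clock: 12.4
tcp_pos: [572.3, 180.0, 43.7]
eef_rot: [0.079, 0.997, -0.0, -0.0]
contact_force: [-1.0, 0.6, -0.5]
grip_width: 0.1
finger_force: 0.0
```

Emit:
{"api": "drive_tool", "payload": {
  "moves": [
    [[0,0,0.008,0,-1],[0,0,0.008,0,-1]]
  ]
}}

```text
clock: 12.6
tcp_pos: [572.5, 180.0, 42.8]
eef_rot: [0.079, 0.997, 0.0, 0.0]
contact_force: [-0.8, 0.4, 4.2]
grip_width: 0.1
finger_force: 1.5
```

Emit:
{"api": "drive_tool", "payload": {
  "moves": [
    [[0,0,0.008,0,-1],[0,0,0.008,0,-1]]
  ]
}}

```text
clock: 12.8
tcp_pos: [572.5, 180.0, 42.7]
eef_rot: [0.079, 0.997, 0.0, 0.0]
contact_force: [-6.1, -1.1, 16.1]
grip_width: -0.2
finger_force: 7.7
```

Emit:
{"api": "drive_tool", "payload": {
  "moves": [
    [[0,0,0.008,0,-1],[0,0,0.008,0,-1]]
  ]
}}

```text
clock: 13.0
tcp_pos: [572.6, 180.0, 42.7]
eef_rot: [0.079, 0.997, 0.0, 0.001]
contact_force: [-9.4, -2.3, 27.4]
grip_width: 0.0
finger_force: 13.7
```

Contact is at reported z = 42.8 over the deck at 70, so the offset is 27.2 mm. Lift, then do the switch.

Emit:
{"api": "drive_tool", "payload": {
  "moves": [
    [[0,0,-0.1,0,-1],[0,0,-0.25,0,-1],[0,0,-0.25,0,-1],[0,0,-0.25,0,-1]]
  ]
}}

```text
clock: 13.4
tcp_pos: [572.7, 180.0, 77.9]
eef_rot: [0.079, 0.997, 0.0, 0.0]
contact_force: [-1.0, -0.8, -0.7]
grip_width: 0.4
finger_force: 0.0
```

```bash
python3 - <<'E'
from m import *
plan([(*lamp(26,-90),78,80.9),(*lamp(26,-90),47,80.9)])
g=dict(np.load("top0.npz"))
# switch ridge check: brightness profile across switch along lamp y at z=75
im=cv2.cvtColor(g["image"],cv2.COLOR_BGR2GRAY)
for y in range(-86,-34,3): 
    u=proj(g,[*lamp(26,y),74]); print(y,int(cv2.getRectSubPix(im,(1,1),tuple(map(float,u)))[0,0]),end="; ")
E
```

```text
at [572.7 180.   77.9] yaw 80.96 w 0.4 F [-1.  -0.8 -0.7] t 13.4
[-0.204, -0.508, -0.001] 0.0003 -> [590.8  99.9  78. ]
[0.0, -0.0, 0.207] -0.0 -> [590.8  99.9  47. ]
-86 117; -83 92; -80 54; -77 69; -74 111; -71 111; -68 110; -65 109; -62 96; -59 115; -56 90; -53 33; -50 26; -47 32; -44 28; -41 41; -38 84; -35 117;
```

Emit:
{"api": "drive_tool", "payload": {
  "moves": [
    [[-0.1,-0.25,0,0,-1],[-0.204,-0.508,0,0,-1],[-0.204,-0.508,0,0,-1],[-0.204,-0.508,0.1,0,-1],[-0.204,-0.508,0.207,0,-1],[-0.204,-0.508,0.207,0,-1],[-0.204,-0.508,0.207,0,-1]]
  ]
}}

```text
clock: 14.1
tcp_pos: [589.9, 100.3, 46.1]
eef_rot: [0.079, 0.997, -0.0, -0.001]
contact_force: [0.5, 0.0, 0.0]
grip_width: -0.1
finger_force: 0.0
```

Emit:
{"api": "drive_tool", "payload": {
  "moves": [
    [[0,0.02,0,0,-1],[0,0.04,0,0,-1],[0,0.06,0,0,-1],[0,0.06,0,0,-1]]
  ]
}}

```text
clock: 14.5
tcp_pos: [592.3, 109.4, 47.0]
eef_rot: [0.079, 0.997, 0.0, 0.0]
contact_force: [0.4, 0.9, 0.5]
grip_width: -0.0
finger_force: 0.0
```

Emit:
{"api": "drive_tool", "payload": {
  "moves": [
    [[0,0.013,0,0,-1],[0,0.027,0,0,-1],[0,0.027,0,0,-1]]
  ]
}}

```text
clock: 14.8
tcp_pos: [592.7, 113.1, 46.7]
eef_rot: [0.079, 0.997, 0.0, -0.0]
contact_force: [-0.3, 0.4, 0.4]
grip_width: 0.1
finger_force: 0.0
```

Emit:
{"api": "drive_tool", "payload": {
  "moves": [
    [[0,0.013,0,0,-1],[0,0.027,0,0,-1],[0,0.027,0,0,-1]]
  ]
}}

```text
clock: 15.1
tcp_pos: [593.3, 116.9, 46.6]
eef_rot: [0.079, 0.997, -0.0, 0.0]
contact_force: [-0.7, -0.4, -0.3]
grip_width: -0.1
finger_force: 0.3
```

Emit:
{"api": "drive_tool", "payload": {
  "moves": [
    [[0,0.013,0,0,-1],[0,0.02,0,0,-1],[0,0.02,0,0,-1]]
  ]
}}

```text
clock: 15.4
tcp_pos: [593.7, 119.4, 46.6]
eef_rot: [0.079, 0.997, -0.0, -0.0]
contact_force: [-0.6, -3.6, 0.3]
grip_width: -0.1
finger_force: 2.0
```

Emit:
{"api": "drive_tool", "payload": {
  "moves": [
    [[0,0.013,0,0,-1],[0,0.02,0,0,-1],[0,0.02,0,0,-1]]
  ]
}}

```text
clock: 15.7
tcp_pos: [594.4, 123.5, 46.7]
eef_rot: [0.079, 0.997, 0.001, 0.0]
contact_force: [0.1, -0.2, -0.2]
grip_width: -0.1
finger_force: 0.0
```

Emit:
{"api": "drive_tool", "payload": {
  "moves": [
    [[0,0.013,0,0,-1],[0,0.02,0,0,-1],[0,0.02,0,0,-1]]
  ]
}}

```text
clock: 16.0
tcp_pos: [594.8, 126.1, 46.7]
eef_rot: [0.079, 0.997, 0.0, 0.0]
contact_force: [-0.3, -0.3, -0.8]
grip_width: -0.0
finger_force: 0.0
```

The force rose to 3.6 N and then vanished after about 6 mm, so the switch has snapped. On to the cover.

Emit:
{"api": "drive_tool", "payload": {
  "moves": [
    [[0,-0.02,-0.1,0,-1],[0,-0.02,-0.27,0,-1],[0,-0.02,-0.27,0,-1],[0,-0.02,-0.27,0,-1]]
  ]
}}

```text
clock: 16.4
tcp_pos: [594.7, 122.8, 87.6]
eef_rot: [0.079, 0.997, 0.0, 0.001]
contact_force: [-0.3, -0.6, -0.0]
grip_width: 0.1
finger_force: 0.0
```

```bash
python3 - <<'E'
from m import *
plan([(*lamp(42,66),85,80.9),(*lamp(42,66),53.3,80.9)])
# sweep rows relative to start (42,66), tool x=-lamp x, tool y=lamp y ; finger turns with cover
print("sweep")
for th in np.arange(0,1.56,0.1).tolist()+[1.56]:
    d=13; x=22-59*np.sin(th)+d*np.cos(th); y=8+59*np.cos(th)+d*np.sin(th)
    print([round(-(x-42)/150,3),round((y-66)/150,3),0,round(-th/np.pi,3),-1],end=",")
E
```

```text
at [594.7 122.8  87.6] yaw 80.96 w 0.1 F [-0.3 -0.6 -0. ] t 16.4
[-0.106, 0.885, 0.017] 0.0003 -> [631.3 251.4  85. ]
[0.0, -0.0, 0.211] -0.0 -> [631.3 251.4  53.3]
sweep
[np.float64(0.047), np.float64(0.007), 0, -0.0, -1],[np.float64(0.086), np.float64(0.013), 0, -0.032, -1],[np.float64(0.127), np.float64(0.016), 0, -0.064, -1],[np.float64(0.167), np.float64(0.015), 0, -0.095, -1],[np.float64(0.207), np.float64(0.009), 0, -0.127, -1],[np.float64(0.246), np.float64(0.0), 0, -0.159, -1],[np.float64(0.284), np.float64(-0.013), 0, -0.191, -1],[np.float64(0.32), np.float64(-0.03), 0, -0.223, -1],[np.float64(0.355), np.float64(-0.05), 0, -0.255, -1],[np.float64(0.388), np.float64(-0.074), 0, -0.286, -1],[np.float64(0.417), np.float64(-0.101), 0, -0.318, -1],[np.float64(0.445), np.float64(-0.131), 0, -0.35, -1],[np.float64(0.469), np.float64(-0.163), 0, -0.382, -1],[np.float64(0.489), np.float64(-0.198), 0, -0.414, -1],[np.float64(0.506), np.float64(-0.234), 0, -0.446, -1],[np.float64(0.52), np.float64(-0.272), 0, -0.477, -1],[np.float64(0.526), np.float64(-0.296), 0, -0.497, -1],
```

Emit:
{"api": "drive_tool", "payload": {
  "moves": [
    [[-0.05,0.4,0.017,0,-1],[-0.106,0.885,0.017,0,-1],[-0.106,0.885,0.017,0,-1],[-0.106,0.885,0.017,0,-1],[-0.106,0.885,0.1,0,-1],[-0.106,0.885,0.18,0,-1],[-0.106,0.885,0.228,0,-1],[-0.106,0.885,0.228,0,-1],[-0.106,0.885,0.228,0,-1]]
  ]
}}

```text
clock: 17.3
tcp_pos: [630.7, 250.6, 52.8]
eef_rot: [0.079, 0.997, -0.0, -0.0]
contact_force: [-0.3, -0.6, 0.3]
grip_width: -0.0
finger_force: 0.0
```

Emit:
{"api": "drive_tool", "payload": {
  "moves": [
    [[0.02,0,0,0,-1],[0.047,0.007,0,0,-1],[0.086,0.013,0,-0.032,-1],[0.127,0.016,0,-0.064,-1],[0.127,0.016,0,-0.064,-1]]
  ]
}}

```text
clock: 17.8
tcp_pos: [612.0, 257.0, 53.5]
eef_rot: [-0.023, 1.0, 0.0, 0.0]
contact_force: [-0.4, 0.0, 0.1]
grip_width: -0.4
finger_force: 0.0
```

Emit:
{"api": "drive_tool", "payload": {
  "moves": [
    [[0.039,0.006,0,-0.032,-1],[0.08,0.009,0,-0.064,-1],[0.12,0.008,0,-0.095,-1],[0.16,0.002,0,-0.127,-1],[0.199,-0.007,0,-0.159,-1],[0.199,-0.007,0,-0.159,-1]]
  ]
}}

```text
clock: 18.4
tcp_pos: [582.4, 254.5, 53.4]
eef_rot: [-0.268, 0.964, 0.0, 0.0]
contact_force: [-0.3, 0.7, 0.1]
grip_width: -0.1
finger_force: 0.0
```

```bash
python3 - <<'E'
from m import *
plan([])
S=get_image("scene"); cv2.imwrite("pics/s4.png",cv2.resize(S["image"][185:290,340:480],None,fx=5.5,fy=5.5,interpolation=cv2.INTER_CUBIC))
E
```

```text
at [582.4 254.5  53.4] yaw 121.04 w -0.1 F [-0.3  0.7  0.1] t 18.4
```

View pics/s4.png

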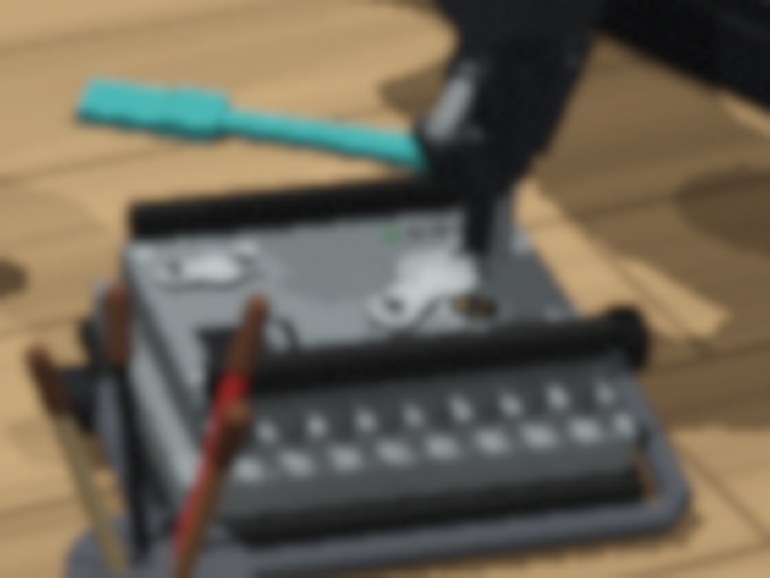

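The picture shows the cover moving with the finger (cover at (430,280)), with the socket partly uncovered at (475,305). Continue to about 1.6 rad.

Emit:
{"api": "drive_tool", "payload": {
  "moves": [
    [[0.039,0.006,0,-0.032,-1],[0.08,0.009,0,-0.064,-1],[0.12,0.008,0,-0.095,-1],[0.16,0.002,0,-0.127,-1],[0.199,-0.007,0,-0.159,-1],[0.237,-0.02,0,-0.191,-1],[0.237,-0.02,0,-0.191,-1]]
  ]
}}

```text
clock: 19.15
tcp_pos: [554.0, 233.2, 53.2]
eef_rot: [-0.54, 0.842, -0.0, 0.0]
contact_force: [-0.2, 0.9, 0.4]
grip_width: -0.2
finger_force: 0.0
```

Emit:
{"api": "drive_tool", "payload": {
  "moves": [
    [[0.039,0.006,0,-0.032,-1],[0.08,0.009,0,-0.064,-1],[0.1,0.01,0,-0.08,-1],[0.1,0.01,0,-0.08,-1]]
  ]
}}

```text
clock: 19.55
tcp_pos: [546.7, 220.5, 53.2]
eef_rot: [-0.64, 0.768, -0.0, 0.0]
contact_force: [0.0, 0.8, 0.0]
grip_width: 0.2
finger_force: 0.2
```

Emit:
{"api": "drive_tool", "payload": {
  "moves": [
    [[-0.05,0,0,0,-1],[-0.05,0,-0.2,0,-1],[-0.05,0,-0.5,0,-1],[-0.05,0,-0.9,0,-1],[-0.05,0,-0.9,0,-1],[-0.05,0,-0.9,0,-1]]
  ]
}}

```text
clock: 20.15
tcp_pos: [548.8, 228.7, 189.9]
eef_rot: [-0.641, 0.768, -0.001, 0.002]
contact_force: [1.3, -0.7, -0.9]
grip_width: -0.2
finger_force: 0.0
```

```bash
python3 - <<'E'
from m import *
plan([(480,340,190,121)])
E
```

```text
at [548.8 228.7 189.9] yaw 169.74 w -0.2 F [ 1.3 -0.7 -0.9] t 20.15
[-0.648, 0.583, -0.001] 0.2708 -> [480. 340. 190.]
```

Emit:
{"api": "drive_tool", "payload": {
  "moves": [
    [[-0.3,0.3,0,0,-1],[-0.65,0.58,0,0,-1],[-0.9,0.9,0,0,-1],[-0.9,0.9,0,0,-1],[-0.9,0.9,0,0,-1],[-0.9,0.9,0,0,-1]]
  ]
}}

```text
clock: 20.75
tcp_pos: [436.8, 384.7, 186.1]
eef_rot: [-0.642, 0.766, -0.0, -0.001]
contact_force: [-0.1, -0.0, -0.3]
grip_width: 0.1
finger_force: 0.0
```

```bash
python3 - <<'E'
from m import *
plan([])
g=get_image("top"); im=g["image"]
a=cv2.resize(im[160:270,180:300],(600,550),interpolation=cv2.INTER_CUBIC); b=cv2.resize(im[155:280,335:430],(200,263))
b=cv2.copyMakeBorder(b,0,550-263,0,0,cv2.BORDER_CONSTANT); cv2.imwrite("pics/c5.png",np.hstack([a,b]))
g0=dict(np.load("top0.npz")); 
for n,q in(("before",g0),("now",g)):
    i=cv2.cvtColor(q["image"],cv2.COLOR_BGR2GRAY); print(n,[int(cv2.getRectSubPix(i,(1,1),tuple(map(float,proj(q,[*lamp(26,y),74]))))[0,0]) for y in range(-86,-34,3)])
# brush in bay
hsv=cv2.cvtColor(im,cv2.COLOR_BGR2HSV).astype(int); w=cloud(g); bm=np.zeros(im.shape[:2],bool); bm[165:275,348:388]=1
m=(bm&(hsv[...,1]>150)&(hsv[...,0]<16)&(w[...,2]>10)&(w[...,2]<35)); p=w[m]; print(m.sum(),p.min(0),p.max(0),p[:,2].mean())
E
```

```text
at [436.8 384.7 186.1] yaw 169.92 w 0.1 F [-0.1 -0.  -0.3] t 20.75
before [117, 92, 54, 69, 111, 111, 110, 109, 96, 115, 90, 33, 26, 32, 28, 41, 84, 117]
now [121, 95, 52, 34, 35, 33, 32, 72, 105, 109, 97, 102, 116, 119, 81, 51, 86, 119]
436 [ 486.36744129 -175.87594074   11.58537365] [ 680.20359826 -143.19902138   26.00411727] 19.08756476226842
```

View pics/c5.png

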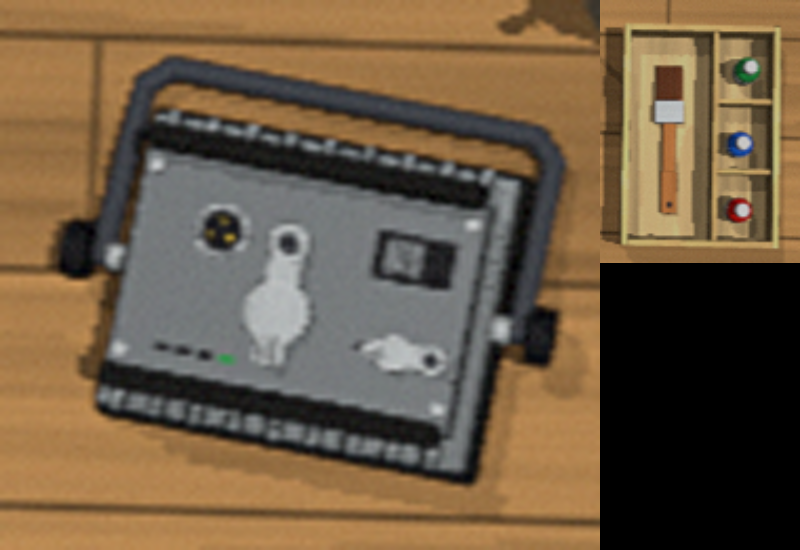

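The cover is open at about 1.57 rad (pivot (290,241), tip (265,360)) and the socket at (222,230) is clear. The slider moved about 12 mm, the USB cover is shut, and the brush is in the compartment.

```bash
python3 -c "
from cell import *
print(hand_in())"
```

```text
the job is handed in; nothing more can be done
None
```

I handed the job in: the last pictures show the brush flat in the long compartment, the switch at off, the large cover open about 1.57 rad with the socket clear, and the small cover shut; the hand-in gave no verdict.

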